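# Load the earring block into the rotating showcase

### The arm

A 7-joint arm with a two-finger parallel gripper is mounted at the origin on the work surface. World frame = base frame: x ahead of the robot, y to its left, z up, the work surface at z = 0. Lengths are in mm, angles in rad, forces in N, time in s.
With the tool pointing down it reaches from about 400 to 925 mm from the base axis. Payload 5.6 kg.
Tool frame: the origin (TCP) lies midway between the tips of the shut fingers; the grasp point (between the pads) lies 19 mm behind it; z points along the fingers, y is the line along which they close (so a half turn about z gives the same grasp; the last joint's range is limited). The gripper opens to 85 mm and grips with 20 to 120 N. Pads are 22 mm wide; open, the fingers measure 114 mm over their backs; the gripper's body (76 mm by 85 mm) begins 54 mm behind the grasp point. The pads swing forward as they close: fully open they stand 13 mm farther back than shut.
Start: joints at [1.151, 0.468, -0.012, 1.603, 0.006, 1.071, -0.056], TCP at [239.126, -604.423, 231.29] pointing down, gripper open.
Joint ranges: [-2.53, 2.53], [-0.31, 2.02], [-1.57, 1.55], [0.28, 2.44], [-1.29, 4.43], [0.15, 1.84], [-2.92, 2.92]. Speed limits (rad/s): [2.57, 2.57, 3.14, 3.14, 3.14, 3.14, 3.14].

### API

Orientations are given as a unit quaternion [x, y, z, w].
In Python, from cell import env, viewer, workorder, outline_of, pinpoint gives the robot as it stands.
- The arm moves only by the tool play_rows, never from a script. Its argument "increments" is one flat list of numbers, 7 for each row, row after row: the opening, from -1 (shut) to 1 (fully open), then the shift along the tool's x, y, z as a fraction of full scale, then the turn, a rotation vector about the tool's x, y, z as a fraction of full scale. In form: [hand, tx, ty, tz, wx, wy, wz, hand, tx, ty, tz, wx, wy, wz, ...]. A call has 1 to 8 rows; each row is the pose to reach, as a shift and turn from the pose commanded when the call began, along the tool's axes at that moment, turning the shorter way round; what a row does not reach only later rows make up. Full scale, the value 1, is 0.4 m for a shift and pi rad for a turn. A row lasts 1/10 s, in which the tool goes at most 50 mm and 8.59 degrees, less where a joint would pass 70% of its speed; a pose out of reach is approached as far as the arm can. A call with a number of a shift or a turn outside -1 to 1 is refused whole. A call with a gripper value outside its range is refused whole. The fingers move at their own pace and stop on an object; "newtons" is the grip in N (left out, the last holds). Time passes only in rows, so rows that repeat a pose let the fingers close. It gives the time, the measured TCP pose, the force, the opening and the grip force at its end, in the units of the state.
- env.get_state(): the state, without advancing time (a new reading comes with each control period).
- viewer.capture(name): name is "side" or "top" or "wrist"; returns the picture (420x560x3 uint8, blue, green, red); there is no depth.
- viewer.camera_params(name): a dict with "fx", "fy", "cx", "cy" (pixels), "camera_from_world" (4x4, takes a point from world to camera coordinates). Camera axes: x right, y down, z forward; pixel columns grow to the right and rows downward; lengths in mm; the calibration is good to about 2 mm. The wrist camera is an equidistant fisheye: a pixel r from the principal point sees the ray r / f radians off the axis. A picture is of the moment at which its call begins: read the wrist's pose just before it. camera_params takes no time and is no camera call; for the wrist camera it gives the pose at the moment of the call.
- workorder.job_done(): hands the job in; it is judged then, once.
Trained networks look in the newest picture that a camera, given by its name, has taken for a name from the list of things; names that differ only in an ending like _2 or _b are one class to them, and where a whole thing is asked for, a point or a joint stands for the part that bears it (a point fixed in the world has none). Each returns a list of dicts, best first, with "confidence" (0 to 1); they miss things now and then, are a little off and sometimes report something else, mostly with a low value. They report only what shows in the picture. A call takes as long as a camera call. They do not tell look-alikes from the thing itself.
- outline_of(camera, target): "mask" (420x560 bool, what is visible of it).
- pinpoint(camera, target): "location" ([x, y, z] in mm, in world coordinates, good to about 4 mm: a listed point, or the origin of a listed thing).
The state is a dict: "time": time; "joint_pos": joint angles; "qd": joint speeds; "tau": joint torques, N m; "tcp_pos": TCP position; "tool_rot": TCP orientation; "force": force on the tool from outside, world axes, zero at the start; "torque": the same for the moment, N m; "gripper_width": finger opening in mm; "gripper_force": force on a finger pad.
Only numpy, scipy, OpenCV 4.12 (cv2) and the standard library are available. Lean on these libraries where they do the work, as an engineer would, in place of code of your own. Each camera call takes 0.05 s, during which the arm holds its last target. There are 200 camera calls.

### The job

Turn the rotating display until its empty well stops at the middle of the open front, then seat the loose pink earring block in that well, gold strip towards the outer rim like the others, and press it down gently until it clicks home, flush with the white deck. Leave the candle, the gift box and the little tree where they stand.

Things in the scene. Friction and masses are not known exactly. Their poses are not given: they have to be found in the camera images.
- showcase: fixed countertop showcase: dark walnut plinth 320 x 320 x 32 mm; origin at the centre of its underside on the table, +x to its back, open front at -x. On it turns a round white deck (the carousel), radius 148 mm, top 70 mm above the table, with five places for earring blocks, 72 degrees apart and 100 mm from the axis: four are filled, flush; one is an empty dark well
- carousel (a joint): turning angle of the carousel about its vertical axis (rad), anticlockwise from above; 0 or 2 pi: the empty well is at the middle of the open front (-x of the showcase). A detent pulls it to the nearest stop, one every 1.257 rad; about 0.3 N m frees it. It turns both ways without end; at the start it settles within a second at one of the four stops other than 0
- knob (a point): centre of the winged knob on the carousel's axis, 130 mm above the table: a dark wooden bar 46 mm long (x) x 20 mm wide (y) x 30 mm high (115 to 145 mm above the table) on a post of radius 8 mm, turning with the carousel. Its -x axis points to the empty well
- well (a point): centre of the mouth of the empty well, at deck height (70 mm above the table). The well is 68 mm long along its x axis (the carousel's radius, -x pointing outwards), 48 mm wide (y) and 30 mm deep: the block has 1 mm play on each side
- front_place (a point): where the centre of the empty well's mouth must stand: middle of the open front, 100 mm in front of the carousel's axis, 70 mm above the table; fixed to the showcase
- stud_block: loose pink earring block 66 mm long (x) x 46 mm wide (y) x 30 mm high, 70 to 140 g, upright on the grey pad; origin at the centre of its underside, z up. Gold strip across the top at its -x end; low studs near both ends of the top, its middle 35 mm plain. A groove crosses each end face; the long side faces are plain. The lowest 1.5 mm of the foot is 1 mm slimmer all round
- block_strip (a point): middle of the gold strip on the block's top, 30.5 mm towards the block's -x end from its centre, 30 mm above its underside
- stock_pad: fixed grey pad 140 x 110 x 5 mm on the table, right or left of the showcase, on which the block stands; origin at the centre of its underside
- candle: white candle jar with a brass lid, diameter 66 mm, 85 mm high, on the table behind the grey pad; origin at the centre of its underside; must not be moved
- riser: fixed light wood board 140 x 110 x 12 mm on the table on the other side of the showcase; origin at the centre of its underside
- gift_box: small red gift box 50 x 50 x 40 mm on the light wood board; origin at the centre of its underside; must not be moved
- tree: little green tree ornament, diameter 48 mm, 98 mm high, on the light wood board; origin at the centre of its underside; must not be moved
- hood_edge (a point): middle of the front edge of the clear hood's top, 50 mm in front of the carousel's axis. The 4 mm hood reaches 102 mm above the table and covers the plinth from there to the back, with walls at the sides and back and a slot 70 mm wide in its top, from the front edge to 35 mm behind the axis, for the knob's post. In front of it all is open
- well_floor (a point): centre of the well's floor. In the end walls, 14 mm below the deck, are two sprung catches, noses 2.5 mm proud: a block let down loosely stops on them with its top about 17 mm above the deck. A push of 8 to 15 N on its top takes it past them; when it is flush they snap into its grooves
There are look-alikes about, which are no part of the job. Leave any orange look-alike of the stud_block alone.

How it is judged (in metres and radians):
On the way, in this order (a step that is already met when the one before it is completed fails the run):
1. the empty well is brought to the middle of the open front and stands still, the block not yet in it (horizontal distance between well and front_place below 0.008 m and velocity of joint carousel between -0.1 and 0.1 rad/s and horizontal distance between stud_block and well above 0.05 m), for 0.2 s.
2. the block is pressed home in the well, flush (horizontal distance between stud_block and well below 0.004 m and z of stud_block in the frame of well below -0.0285 m), for 0.2 s.
At the end, for the whole second after the job is handed in: The empty well is stopped at the middle of the open front (within 8 mm), the block is in it (within 4 mm of its centre), upright (within 0.05 rad), its top flush with the deck (no more than 1.5 mm proud), its gold strip towards the outer rim, and at rest (all of step 2 and horizontal distance between well and front_place below 0.008 m and angle between stud_block's own z axis and vertical below 0.05 rad and x of block_strip in the frame of front_place below -0.015 m and linear speed of stud_block below 0.02 m/s); the robot touches nothing.
It fails at once if the block is pressed or struck against the showcase with more than 60 N (contact force between stud_block and showcase above 60 N).
It fails at once if the candle is moved more than 20 mm (distance of candle from where it was at the start of the episode above 0.02 m).
It fails at once if the gift box is moved more than 20 mm (distance of gift_box from where it was at the start of the episode above 0.02 m).
It fails at once if the tree is moved more than 20 mm (distance of tree from where it was at the start of the episode above 0.02 m).
It also fails if it takes over 72 s, if anything falls off the work surface, if the arm or the gripper's body presses on something with over 40 N, if the wrist force passes 120 N, or if a joint passes its speed limit or range.

## Working session

There is one attempt and no reset: what is moved stays moved. The work goes in short steps, Python scripts to look and compute and a tool call to move; the robot and the scene stay as the last step left them, time stands still between calls to the robot, and variables do not carry over. Pictures are saved under pics/ and viewed, at most 10 in all, crops included, and the job is handed in when it is done.

Besides the shell and the picture viewer there is one more tool, called after "Call:" as name(argument=value, ...) on one line, values as JSON. play_rows: Moves the arm, as the interface text tells. Shift numbers are shares of 0.4 m and turn numbers shares of pi rad, none past 1 either way. Its arguments: {"type":"object","properties":{"increments":{"type":"array"},"newtons":{"type":"number"}},"required":["increments"]}

```bash
ls; mkdir -p pics; cat > h.py <<'E'
import numpy as np, cv2
from cell import env, viewer, workorder, outline_of, pinpoint
from scipy.spatial.transform import Rotation as R
def pin(cam,t,n=3):
    try:
        for d in pinpoint(cam,t)[:n]: print(cam,t,np.round(d["location"],1),round(d["confidence"],2))
    except Exception as e: print(cam,t,e)
def st():
    s=env.get_state(); print({k:np.round(s[k],3).tolist() for k in ("time","tcp_pos","tool_rot","force","gripper_width","gripper_force","joint_pos")}); return s
def proj(cam,p):
    c=viewer.camera_params(cam); q=np.array(c["camera_from_world"])@np.append(p,1)
    return c["fx"]*q[0]/q[2]+c["cx"], c["fy"]*q[1]/q[2]+c["cy"]
def unproj(cam,u,v,z):
    c=viewer.camera_params(cam);T=np.linalg.inv(np.array(c["camera_from_world"]))
    d=T[:3,:3]@np.array([(u-c["cx"])/c["fx"],(v-c["cy"])/c["fy"],1]);o=T[:3,3]
    return o+d*(z-o[2])/d[2]
E
python3 - <<'E'
from h import *
st()
a=viewer.capture("top");b=viewer.capture("side")
cv2.imwrite("pics/top0.png",a);cv2.imwrite("pics/side0.png",b)
for t in ["showcase","knob","well","front_place","stud_block","block_strip","stock_pad","candle","riser","gift_box","tree","hood_edge"]:
    pin("top",t); pin("side",t,2)
E
```

```text
pics
{'time': 0.0, 'tcp_pos': [238.879, -603.902, 230.311], 'tool_rot': [0.982, 0.187, -0.0, -0.001], 'force': [0.346, -0.799, 0.097], 'gripper_width': 85.898, 'gripper_force': 0.0, 'joint_pos': [1.151, 0.468, -0.012, 1.604, 0.006, 1.071, -0.056]}
side showcase [582.6   6.6  -4.2] 0.86
top knob [576.    7.9 131.5] 0.89
side knob [582.7   8.7 132.6] 0.65
side knob [5.844e+02 5.800e+00 2.000e-01] 0.39
side well [464.8 329.    2.4] 0.73
side well [662.9 -53.7  70.2] 0.66
top front_place [484.8   9.8  70.2] 0.76
top front_place [ 514.6 -356.    10.6] 0.54
top front_place [ 446.9 -332.3   12.3] 0.4
side front_place [480.6  13.1  67.1] 0.57
top stud_block [306.8 327.4   5.7] 0.96
top stud_block [455.  462.2   2.5] 0.87
top stud_block [ 3.284e+02  1.678e+02 -2.000e-01] 0.83
side stud_block [449.4 463.5   4.3] 0.92
side stud_block [ 3.306e+02  1.651e+02 -3.000e-01] 0.9
top block_strip [430.3 474.1  30.6] 0.85
top block_strip [436.2 317.4  39.5] 0.78
top block_strip [331.7 341.3  32.3] 0.59
side block_strip [429.2 474.6  31.4] 0.84
side block_strip [442.3 319.3  36.5] 0.59
top stock_pad [4.643e+02 3.216e+02 1.000e-01] 0.91
side stock_pad [460.5 325.8  -3.7] 0.82
top candle [6.036e+02 3.328e+02 1.000e-01] 0.82
side candle [604.9 327.2  -2.9] 0.89
top riser [ 474.7 -331.1   -0.5] 0.83
top riser [608.1 334.8  -1.4] 0.56
side riser [ 477.8 -329.1   -3. ] 0.61
top gift_box [ 444.5 -334.4   10.7] 0.69
side gift_box [ 444.1 -331.    11.1] 0.85
top tree [ 515.4 -352.6    9.9] 0.75
side tree [ 516.3 -353.8    9.7] 0.6
top hood_edge [529.7   7.6 103.2] 0.63
```

View pics/top0.png

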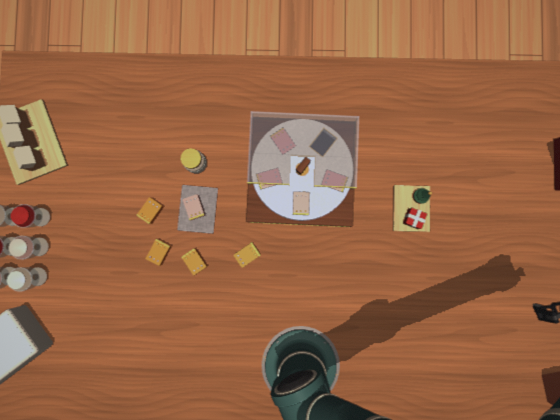

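View pics/side0.png

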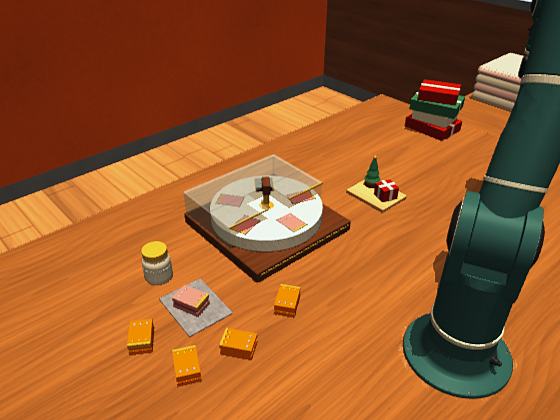

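The top view shows the well (dark) at (323,140), the knob at (303,166) and the hood's front edge at row ~186. Candidates for the block: pink on the grey pad (193,208), and orange look-alikes at (149,211), (158,252), (194,262) and (247,256). I choose the pink one on the pad and will check it in a crop.

```bash
python3 - <<'E'
from h import *
a=cv2.imread("pics/top0.png")
cv2.imwrite("pics/c0.png",cv2.resize(a[100:240,170:370],None,fx=4,fy=4,interpolation=cv2.INTER_CUBIC))
viewer.capture("top")
for t in ["showcase","stud_block","stock_pad","knob"]:
    for d in outline_of("top",t)[:4]:
        m=d["mask"].astype(np.uint8); c=max(cv2.findContours(m,0,1)[0],key=cv2.contourArea)
        r=cv2.minAreaRect(c); print(t,round(d["confidence"],2),r)
        z={"showcase":32,"stud_block":35,"stock_pad":5,"knob":145}[t]
        bp=np.array([unproj("top",u,v,z)[:2] for u,v in cv2.boxPoints(r)]); e=np.diff(bp,axis=0)
        print("  world",bp.mean(0).round(1),"edges",np.linalg.norm(e,axis=1).round(1),"deg",np.degrees(np.arctan2(e[:,1],e[:,0])).round(1))
print(proj("top",[580,8,70]), viewer.camera_params("top")["fx"])
E
```

```text
showcase 0.92 ((302.5227966308594, 168.36997985839844), (109.5724868774414, 112.42150115966797), 2.815556764602661)
  world [592.2   2.3] edges [340.1 331.5 340.2] deg [ -1.4 -91.8 177.6]
stud_block 0.89 ((150.02001953125, 210.1400146484375), (17.399999618530273, 23.0), 36.869895935058594)
  world [456.7 453.6] edges [67.8 52.3 67.7] deg [ -34.9 -125.6  144.9]
stud_block 0.89 ((247.03843688964844, 254.3076934814453), (16.086305618286133, 23.574758529663086), 56.3099365234375)
  world [331.3 162.3] edges [69.4 47.5 69.3] deg [ -55.2 -145.   124.7]
stud_block 0.7 ((158.4678955078125, 251.5596466064453), (17.06759262084961, 23.569534301757812), 28.300758361816406)
  world [334.7 424. ] edges [68.9 50.8 68.8] deg [ -26.4 -117.   153.4]
stud_block 0.61 ((194.61537170410156, 260.923095703125), (21.633304595947266, 16.641006469726562), 56.30992889404297)
  world [309.1 316.5] edges [48.7 64.  48.6] deg [ -55.1 -144.7  124.8]
stock_pad 0.57 ((197.3565673828125, 208.577880859375), (36.66697692871094, 45.6300163269043), 5.194429397583008)
  world [466.1 319.4] edges [139.1 112.1 139.1] deg [ -3.3 -94.2 176.4]
knob 0.87 ((300.7500305175781, 189.75), (72.83200073242188, 69.29647827148438), 45.0)
  world [514.   10.9] edges [190.1 199.3 188.7] deg [ -43.6 -134.4  135.9]
(np.float64(301.0875369103833), np.float64(169.892579458)) 422.6469583645466
```

View pics/c0.png

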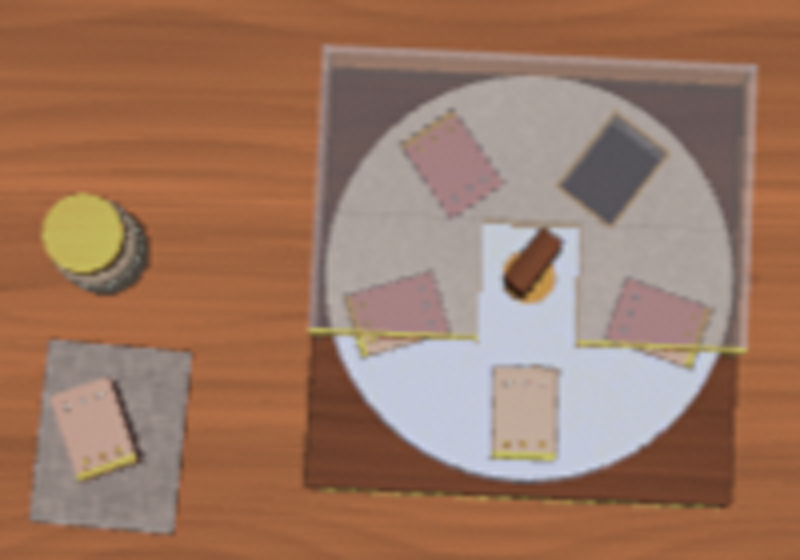

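The crop confirms it: pink block on the pad, gold strip at (105,467), its front/right end. The filled blocks also have gold outwards. The empty well is back right, about 144° from the front, so the carousel must turn 144° clockwise.

```bash
cat >> h.py <<'E'
def plan(p,ydeg):
    """increments from now to TCP p, tool down, tool y axis at world angle ydeg"""
    s=env.get_state(); r0=R.from_quat(s["tool_rot"]); y=np.radians(ydeg)
    Y=np.array([np.cos(y),np.sin(y),0]);Z=np.array([0,0,-1.]);r1=R.from_matrix(np.c_[np.cross(Y,Z),Y,Z])
    d=r0.inv().apply(np.array(p)-s["tcp_pos"])/400; w=(r0.inv()*r1).as_rotvec()/np.pi
    yy=r0.as_matrix()[:,1]
    print("tcp",np.round(s["tcp_pos"],1),"ydeg",np.degrees(np.arctan2(yy[1],yy[0])).round(2),"t",s["time"],"F",np.round(s["force"],1),"grip",round(s["gripper_width"],1))
    print("q",np.round(s["joint_pos"],2)); print("plan",np.round(d,4),np.round(w,4))
E
python3 - <<'E'
from h import *
plan([400,-310,255],-10)
E
```

```text
tcp [ 239.1 -604.4  231.3] ydeg -68.41 t 1.55 F [ 1.1 -0.5  0. ] grip 85.1
q [ 1.15  0.47 -0.01  1.6   0.01  1.07 -0.06]
plan [ 0.6447 -0.5364 -0.0593] [ 0.      0.     -0.3245]
```

Call:
play_rows(increments=[0.2, 0.645, -0.536, -0.06, 0, 0, -0.325, 0.2, 0.645, -0.536, -0.06, 0, 0, -0.325, 0.2, 0.645, -0.536, -0.06, 0, 0, -0.325, 0.2, 0.645, -0.536, -0.06, 0, 0, -0.325, 0.2, 0.645, -0.536, -0.06, 0, 0, -0.325, 0.2, 0.645, -0.536, -0.06, 0, 0, -0.325, 0.2, 0.645, -0.536, -0.06, 0, 0, -0.325, 0.2, 0.645, -0.536, -0.06, 0, 0, -0.325])

```text
time: 2.35
tcp_pos: [403.4, -304.9, 256.3]
tool_rot: [0.762, 0.648, 0.001, 0.001]
force: [0.5, -0.9, 0.6]
gripper_width: 51.0
gripper_force: 0.0
```

```bash
python3 - <<'E'
from h import *
plan([580,8,255],52)
E
```

```text
tcp [ 403.4 -304.9  256.3] ydeg -9.26 t 2.35 F [ 0.5 -0.9  0.6] grip 51.0
q [ 0.89  0.22 -0.36  1.91  0.09  1.03  0.34]
plan [0.8432 0.3097 0.0047] [ 8.000e-04  1.000e-04 -3.404e-01]
```

Call:
play_rows(increments=[0.2, 0.843, 0.31, 0.005, 0, 0, -0.34, 0.2, 0.843, 0.31, 0.005, 0, 0, -0.34, 0.2, 0.843, 0.31, 0.005, 0, 0, -0.34, 0.2, 0.843, 0.31, 0.005, 0, 0, -0.34, 0.2, 0.843, 0.31, 0.005, 0, 0, -0.34, 0.2, 0.843, 0.31, 0.005, 0, 0, -0.34, 0.2, 0.843, 0.31, 0.005, 0, 0, -0.34, 0.2, 0.843, 0.31, 0.005, 0, 0, -0.34])

```text
time: 3.15
tcp_pos: [582.1, 6.8, 253.5]
tool_rot: [0.327, 0.945, 0.002, 0.0]
force: [-0.1, 0.5, -0.7]
gripper_width: 51.1
gripper_force: 0.0
```

Call:
play_rows(increments=[0.2, 0, 0, 0, 0, 0, 0])

```text
time: 3.25
tcp_pos: [580.8, 2.2, 252.9]
tool_rot: [0.331, 0.944, 0.0, -0.0]
force: [0.2, -0.7, -1.1]
gripper_width: 51.1
gripper_force: 0.0
```

```bash
python3 - <<'E'
from h import *
plan([580,8,255],52)
a=viewer.capture("wrist"); cv2.imwrite("pics/w0.png",a)
for t in ["knob","well","hood_edge","front_place","showcase"]: pin("wrist",t)
c=viewer.camera_params("wrist"); print(c)
E
```

```text
tcp [580.8   2.2 252.9] ydeg 51.4 t 3.25 F [ 0.2 -0.7 -1.1] grip 51.1
q [ 0.45  0.42 -0.67  1.72  0.29  1.1   0.6 ]
plan [ 0.0105  0.0101 -0.0053] [ 0.0001 -0.0003 -0.0034]
wrist knob [583.6   1.3 128.7] 0.71
wrist hood_edge [529.3   6.5 103.3] 0.82
wrist front_place [479.6  10.7  69.3] 0.92
wrist front_place [581.4   6.9 130.2] 0.61
wrist showcase [582.7   8.8   2.1] 0.95
{'fx': 325.19226210127806, 'fy': 325.19226210127806, 'cx': 283.09301647125034, 'cy': 208.51401457089574, 'camera_from_world': array([[ 6.27778819e-01,  7.78390176e-01, -1.57717959e-03,
        -3.63272263e+02],
       [ 7.47581770e-01, -6.02364659e-01,  2.79782622e-01,
        -4.76924234e+02],
       [ 2.16830007e-01, -1.76820675e-01, -9.60062080e-01,
         2.74232311e+02],
       [ 0.00000000e+00,  0.00000000e+00,  0.00000000e+00,
         1.00000000e+00]])}
```

View pics/w0.png

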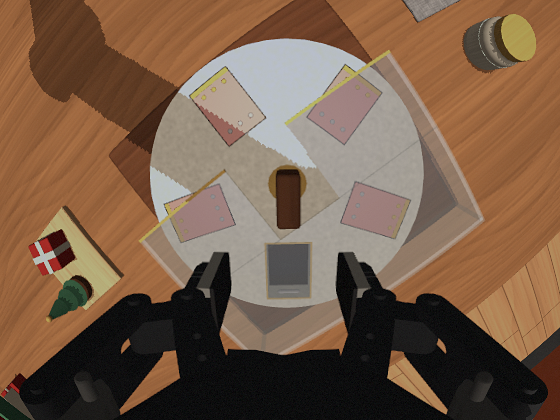

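The wrist view shows the knob bar at (289,199) and the empty well at (289,269), both nearly in line with the image's vertical. The fingers straddle the right line.

```bash
cat >> h.py <<'E'
def wun(u,v,z,c=None):
    c=c or viewer.camera_params("wrist"); T=np.linalg.inv(np.array(c["camera_from_world"]))
    x=np.array([(u-c["cx"])/c["fx"],(v-c["cy"])/c["fy"]]); r=np.linalg.norm(x)+1e-12
    d=T[:3,:3]@np.append(x/r*np.sin(r),np.cos(r)); o=T[:3,3]
    return (o+d*(z-o[2])/d[2])[:2]
def seg(cond,z,c=None,roi=None):
    """min-area rectangle in world at height z of largest blob of mask (wrist)"""
    m=cond.astype(np.uint8)
    ct=max(cv2.findContours(m,0,1)[0],key=cv2.contourArea)
    P=np.array([wun(u,v,z,c) for u,v in ct[:,0]],np.float32); r=cv2.minAreaRect(P)
    b=cv2.boxPoints(r);e=np.diff(b,axis=0)
    print("ctr",np.round(r[0],1),"len",np.linalg.norm(e,axis=1)[:2].round(1),"deg",np.degrees(np.arctan2(e[:2,1],e[:2,0])).round(1)); return P
E
python3 - <<'E'
from h import *
a=cv2.imread("pics/w0.png").astype(int); c=viewer.camera_params("wrist")
P=np.array([wun(u,v,145,c) for u,v in [(277,170),(300,170),(277,229),(300,229)]]);print("knob",P.round(1).tolist(),P.mean(0))
W=np.array([wun(u,v,70,c) for u,v in [(265,243),(311,243),(266,298),(311,298)]]);print("well",W.round(1).tolist(),W.mean(0))
g=np.zeros(a.shape[:2],bool); g[240:302,262:314]=a[240:302,262:314].max(2)<125
seg(g,70,c)
# deck rim points z=70
rim=[(285,39),(150,170),(423,165),(230,56),(345,54),(167,230),(405,240)]
Q=np.array([wun(u,v,70,c) for u,v in rim]); A=np.c_[2*Q,np.ones(len(Q))]; s=np.linalg.lstsq(A,(Q**2).sum(1),rcond=None)[0]
print("deck",s[:2],np.sqrt(s[2]+s[:2]@s[:2]))
# hood edge z=102
h=[wun(u,v,102,c) for u,v in [(389,52),(285,124),(226,171),(140,241)]];print("hood",np.round(h,1).tolist(), np.degrees(np.arctan2(*(h[0]-h[-1])[::-1])))
E
```

```text
knob [[554.5, 13.7], [565.7, 27.7], [592.3, -17.2], [604.2, -2.5]] [579.18990929   5.43823546]
well [[616.8, -55.8], [648.1, -17.0], [671.1, -100.1], [704.3, -59.2]] [660.05997436 -58.00216575]
ctr [659.9 -57.8] len [67.8 47.7] deg [-38.1  51.9]
deck [582.21780276   4.37488867] 146.5127028501952
hood [[536.0, 159.6], [531.3, 40.6], [530.3, -28.6], [525.3, -148.9]] 87.99787203982376
```

```bash
python3 - <<'E'
from h import *
c=viewer.camera_params("wrist"); im=viewer.capture("wrist"); a=im.astype(int)
g=np.zeros(a.shape[:2],bool); g[235:310,255:325]=a[235:310,255:325].max(2)<125
P=seg(g,70,c)
k=np.zeros(a.shape[:2],bool);k[160:235,265:312]=(a[160:235,265:312].max(2)<110); seg(k,145,c)
d=cv2.absdiff(im,cv2.imread("pics/w0.png")).mean(); print("diff",d)
r=cv2.minAreaRect(P); 
plan([581,5,150],51.9)
E
```

```text
ctr [660.3 -53.3] len [67.5 47.2] deg [-38.1  51.9]
ctr [578.8   9.5] len [49.5 20.5] deg [-37.9  52.1]
diff 5.538718820861678
tcp [580.1  -1.  253.4] ydeg 51.13 t 3.6 F [ 0.3 -0.4  0.1] grip 51.3
q [ 0.46  0.42 -0.66  1.72  0.29  1.1   0.6 ]
plan [0.0078 0.0133 0.2585] [-0.0002  0.0002 -0.0043]
```

```bash
python3 - <<'E'
from h import *
plan([581,8.3,117],51.9)
E
```

```text
tcp [580.1  -1.  253.4] ydeg 51.13 t 3.6 F [ 0.3 -0.4  0.1] grip 51.3
q [ 0.46  0.42 -0.66  1.72  0.29  1.1   0.6 ]
plan [0.0131 0.0198 0.341 ] [-0.0002  0.0002 -0.0043]
```

Align first, then descend and settle, then close.

Call:
play_rows(increments=[0.2, 0.013, 0.02, 0, 0, 0, -0.004, 0.2, 0.013, 0.02, 0.1, 0, 0, -0.004, 0.2, 0.013, 0.02, 0.2, 0, 0, -0.004, 0.2, 0.013, 0.02, 0.28, 0, 0, -0.004, 0.2, 0.013, 0.02, 0.341, 0, 0, -0.004, 0.2, 0.013, 0.02, 0.341, 0, 0, -0.004, 0.2, 0.013, 0.02, 0.341, 0, 0, -0.004])

```text
time: 4.3
tcp_pos: [581.6, 10.8, 117.4]
tool_rot: [0.325, 0.946, 0.0, -0.0]
force: [0.1, -0.1, 0.2]
gripper_width: 50.8
gripper_force: 0.0
```

```bash
python3 - <<'E'
from h import *
plan([581,8.3,117],51.9)
E
```

```text
tcp [581.6  10.8 117.4] ydeg 52.04 t 4.3 F [ 0.1 -0.1  0.2] grip 50.8
q [ 0.37  0.58 -0.59  1.83  0.42  0.86  0.49]
plan [-0.0026 -0.0058  0.0009] [ 0.0001 -0.0001  0.0008]
```

Call:
play_rows(increments=[0.2, 0, 0, 0, 0, 0, 0, 0.2, 0, 0, 0, 0, 0, 0], newtons=60)

```text
time: 4.5
tcp_pos: [582.4, 10.3, 118.6]
tool_rot: [0.326, 0.946, 0.0, 0.001]
force: [-0.0, 0.1, -0.3]
gripper_width: 51.5
gripper_force: 0.0
```

```bash
python3 - <<'E'
from h import *
plan([581,8.3,117],51.9)
E
```

```text
tcp [582.4  10.3 118.6] ydeg 52.0 t 4.5 F [-0.   0.1 -0.3] grip 51.5
q [ 0.37  0.58 -0.59  1.83  0.42  0.86  0.49]
plan [-0.0004 -0.0061  0.0039] [0.0005 0.0008 0.0006]
```

Call:
play_rows(increments=[0.2, -0.001, -0.006, 0.003, 0, 0, 0, -0.7, -0.001, -0.006, 0.003, 0, 0, 0, -0.7, -0.001, -0.006, 0.003, 0, 0, 0, -0.7, -0.001, -0.006, 0.003, 0, 0, 0, -0.7, -0.001, -0.006, 0.003, 0, 0, 0], newtons=60)

```text
time: 5.0
tcp_pos: [580.2, 7.8, 116.1]
tool_rot: [0.326, 0.946, -0.0, 0.0]
force: [-0.7, -0.9, 4.0]
gripper_width: 19.1
gripper_force: 61.4
```

Call:
play_rows(increments=[-0.7, 0, 0, 0, 0, 0, 0.03, -0.7, 0, 0, 0, 0, 0, 0.065, -0.7, 0, 0, 0, 0, 0, 0.1, -0.7, 0, 0, 0, 0, 0, 0.135, -0.7, 0, 0, 0, 0, 0, 0.17, -0.7, 0, 0, 0, 0, 0, 0.205, -0.7, 0, 0, 0, 0, 0, 0.24, -0.7, 0, 0, 0, 0, 0, 0.27])

```text
time: 5.8
tcp_pos: [581.0, 8.2, 116.1]
tool_rot: [0.687, 0.726, 0.001, 0.001]
force: [1.5, 0.1, 2.9]
gripper_width: 19.4
gripper_force: 61.0
```

```bash
python3 - <<'E'
from h import *
plan([581,8.3,117],-92)
E
```

```text
tcp [581.    8.2 116.1] ydeg 3.18 t 5.8 F [1.5 0.1 2.9] grip 19.4
q [ 0.23  0.53 -0.39  1.85  0.27  0.81 -0.24]
plan [ 0.0003  0.0001 -0.0022] [ 4.000e-04 -5.000e-04  5.288e-01]
```

Call:
play_rows(increments=[-0.7, 0, 0, 0, 0, 0, 0.035, -0.7, 0, 0, 0, 0, 0, 0.07, -0.7, 0, 0, 0, 0, 0, 0.105, -0.7, 0, 0, 0, 0, 0, 0.14, -0.7, 0, 0, 0, 0, 0, 0.175, -0.7, 0, 0, 0, 0, 0, 0.21, -0.7, 0, 0, 0, 0, 0, 0.245, -0.7, 0, 0, 0, 0, 0, 0.28])

```text
time: 6.6
tcp_pos: [581.7, 7.9, 116.1]
tool_rot: [0.931, 0.365, 0.001, 0.001]
force: [3.7, -0.1, -0.1]
gripper_width: 19.1
gripper_force: 60.8
```

```bash
python3 - <<'E'
from h import *
plan([581,8.3,117],-92)
E
```

```text
tcp [581.7   7.9 116.1] ydeg -47.14 t 6.6 F [ 3.7 -0.1 -0.1] grip 19.1
q [ 0.07  0.5  -0.18  1.86  0.12  0.79 -1.  ]
plan [-0.0006 -0.0019 -0.0023] [ 0.0005 -0.0009  0.2492]
```

Call:
play_rows(increments=[-0.7, 0, 0, 0, 0, 0, 0.035, -0.7, 0, 0, 0, 0, 0, 0.07, -0.7, 0, 0, 0, 0, 0, 0.105, -0.7, 0, 0, 0, 0, 0, 0.14, -0.7, 0, 0, 0, 0, 0, 0.175, -0.7, 0, 0, 0, 0, 0, 0.21, -0.7, 0, 0, 0, 0, 0, 0.24, -0.7, 0, 0, 0, 0, 0, 0.25])

```text
time: 7.4
tcp_pos: [581.9, 7.2, 116.1]
tool_rot: [1.0, -0.019, 0.002, 0.001]
force: [5.9, -2.9, -0.4]
gripper_width: 19.4
gripper_force: 60.7
```

Call:
play_rows(increments=[-0.7, 0, 0, 0, 0, 0, 0, -0.7, 0, 0, 0, 0, 0, 0, 0.2, 0, 0, 0, 0, 0, 0, 0.2, 0, 0, 0, 0, 0, 0, 0.2, 0, 0, 0, 0, 0, 0, 0.2, 0, 0, -0.1, 0, 0, 0, 0.2, 0, 0, -0.2, 0, 0, 0, 0.2, 0, 0, -0.3, 0, 0, 0])

```text
time: 8.2
tcp_pos: [579.6, 8.3, 236.7]
tool_rot: [1.0, -0.017, -0.001, -0.0]
force: [0.9, -0.1, -0.2]
gripper_width: 51.4
gripper_force: 0.0
```

Call:
play_rows(increments=[1, 0, 0, 0, 0, 0, 0, 1, 0, 0, 0, 0, 0, 0, 1, 0, 0, 0, 0, 0, 0, 1, 0, 0, 0, 0, 0, 0])

```text
time: 8.6
tcp_pos: [579.2, 8.1, 234.0]
tool_rot: [1.0, -0.017, -0.002, 0.0]
force: [0.6, -0.3, 0.7]
gripper_width: 85.4
gripper_force: 0.0
```

```bash
python3 - <<'E'
from h import *
c=viewer.camera_params("wrist"); a=viewer.capture("wrist"); cv2.imwrite("pics/w1.png",a)
pin("wrist","well");pin("wrist","front_place")
viewer.capture("top");pin("top","well");pin("top","front_place")
np.save("c1.npy",c,allow_pickle=True)
plan([450,325,200],-90)
E
```

```text
wrist well [478.3  13.3  67.9] 0.56
wrist front_place [483.6   8.8  67.9] 0.84
top well [478.5  10.   68.5] 0.65
top front_place [484.4   8.9  72.2] 0.75
top front_place [ 4.652e+02  3.226e+02 -1.000e-01] 0.34
tcp [580.    8.  235.2] ydeg -92.0 t 8.9 F [-0.2 -0.6  0.4] grip 85.4
q [-0.08  0.35  0.01  1.78 -0.    1.02 -1.67]
plan [-0.3524 -0.7808  0.0882] [ 0.      0.0003 -0.0111]
```

View pics/w1.png

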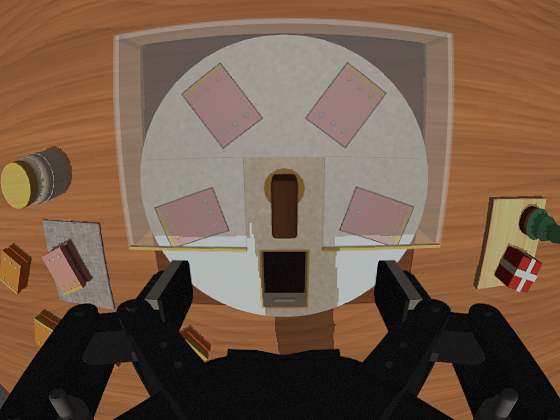

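The well now shows at (284,278) in the middle of the open front. The block is at (68,265).

```bash
python3 - <<'E'
from h import *
im=cv2.imread("pics/w1.png"); a=im.astype(int); c=viewer.camera_params("wrist")
T=np.linalg.inv(c["camera_from_world"]); print("campos",T[:3,3].round(1), "tcp",env.get_state()["tcp_pos"])
g=np.zeros(a.shape[:2],bool); R0=a[245:312,255:315]; g[245:312,255:315]=R0.max(2)<125; 
P=seg(g,70,c)
hsv=cv2.cvtColor(im,cv2.COLOR_BGR2HSV); print("blockpix",im[262,65],hsv[262,65])
h=[wun(u,v,102,c) for u,v in [(129,247),(439,249)]];print("hood",np.round(h,1).tolist(),np.mean(h,0))
E
```

```text
campos [651.6   6.1 378. ] tcp [580.00379793   7.96412934 235.18976794]
ctr [482.   10.8] len [69.2 50.4] deg [-2.1 87.9]
blockpix [112 126 171] [  7  88 171]
hood [[535.9, 164.2], [522.9, -146.3]] [529.40027941   8.96380284]
```

```bash
python3 - <<'E'
from h import *
plan([450,328,190],-73)
E
```

```text
tcp [580.    8.  235.2] ydeg -92.0 t 8.9 F [-0.2 -0.6  0.4] grip 85.4
q [-0.08  0.35  0.01  1.78 -0.    1.02 -1.67]
plan [-0.3527 -0.7883  0.1132] [-0.      0.0003 -0.1056]
```

Call:
play_rows(increments=[1, -0.04, -0.1, 0, 0, 0, -0.03, 1, -0.353, -0.788, 0.113, 0, 0, -0.106, 1, -0.353, -0.788, 0.113, 0, 0, -0.106, 1, -0.353, -0.788, 0.113, 0, 0, -0.106, 1, -0.353, -0.788, 0.113, 0, 0, -0.106, 1, -0.353, -0.788, 0.113, 0, 0, -0.106, 1, -0.353, -0.788, 0.113, 0, 0, -0.106, 1, -0.353, -0.788, 0.113, 0, 0, -0.106])

```text
time: 9.7
tcp_pos: [445.4, 334.6, 189.7]
tool_rot: [0.988, 0.154, -0.001, -0.002]
force: [0.3, 0.0, 1.0]
gripper_width: 85.5
gripper_force: 0.0
```

Call:
play_rows(increments=[1, 0, 0, 0, 0, 0, 0, 1, 0, 0, 0, 0, 0, 0, 1, 0, 0, 0, 0, 0, 0])

```text
time: 10.0
tcp_pos: [451.2, 326.1, 190.6]
tool_rot: [0.989, 0.147, 0.0, 0.0]
force: [0.4, 0.7, -0.5]
gripper_width: 85.4
gripper_force: 0.0
```

```bash
python3 - <<'E'
from h import *
c=viewer.camera_params("wrist"); im=viewer.capture("wrist"); cv2.imwrite("pics/w2.png",im)
for t in ["stud_block","block_strip"]: pin("wrist",t)
for d in outline_of("wrist","stud_block")[:5]:
    print(d["confidence"], d["mask"].sum(), np.argwhere(d["mask"]).mean(0)); seg(d["mask"],35,c)
plan([450,328,190],-73)
E
```

```text
wrist stud_block [3.329e+02 4.315e+02 4.000e-01] 0.98
wrist stud_block [457.4 459.1   2.5] 0.75
wrist stud_block [466.3 324.8   3.5] 0.68
wrist block_strip [431.8 478.7  30.9] 0.88
wrist block_strip [436.7 321.4  34.4] 0.71
wrist block_strip [353.7 419.8  28.5] 0.65
0.94 1752 [254.55821918 162.94577626]
ctr [340.3 427.4] len [80.1 45.6] deg [-26.2  63.8]
0.88 1295 [324.00926641 367.03783784]
ctr [331.3 186.7] len [39.8 65.8] deg [-54.5  35.5]
0.77 3507 [174.16709438 285.60479042]
ctr [468.1 328.8] len [46.2 68.6] deg [-69.2  20.8]
0.64 2631 [307.41429114 248.44355758]
ctr [315.1 324.7] len [52.4 79.4] deg [-55.6  34.4]
0.62 3212 [148.14570361 157.6379203 ]
ctr [457.9 456.4] len [72.7 48.3] deg [-34.2  55.8]
tcp [450.7 327.  190.7] ydeg -73.03 t 10.2 F [0.4 0.2 0.4] grip 84.8
q [-0.53  0.37 -0.19  1.86  0.09  0.92 -2.04]
plan [-0.001  -0.003   0.0016] [ 0.0001 -0.0001 -0.0002]
```

View pics/w2.png

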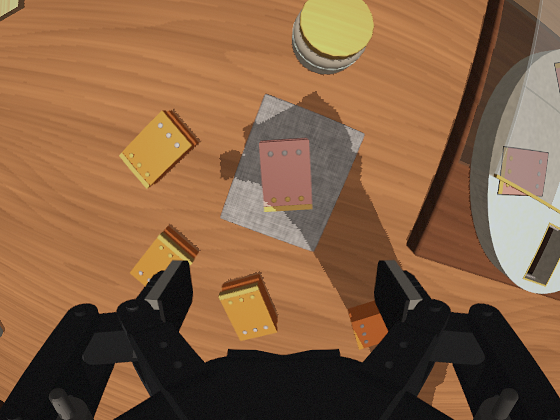

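The block's top is at about (286,175), gold strip at the bottom (288,208); only the pink one lies between the fingers' line, with the candle at (337,30) behind.

```bash
python3 - <<'E'
from h import *
im=cv2.imread("pics/w2.png"); c=viewer.camera_params("wrist")
h=cv2.cvtColor(im,cv2.COLOR_BGR2HSV)
g=np.zeros(h.shape[:2],bool); r=h[130:222,245:330]; g[130:222,245:330]=((r[...,0]<35)|(r[...,0]>172))&(r[...,1]>70)
k=cv2.morphologyEx(g.astype(np.uint8),cv2.MORPH_OPEN,np.ones((5,5))); seg(k,35,c)
W=np.array([wun(u,v,35,c) for u,v in [(259,142),(310,139),(314,208),(264,212)]]);print(W.round(1).tolist(),W.mean(0)); 
ax=(W[:2].mean(0)-W[2:].mean(0));print(np.hypot(*ax),np.degrees(np.arctan2(ax[1],ax[0])),[np.degrees(np.arctan2(*(W[i]-W[j])[::-1])).round(1) for i,j in [(0,3),(1,2),(0,1),(3,2)]])
ym=(-90+np.degrees(np.arctan2(ax[1],ax[0])))
plan([*W.mean(0),60],ym)
E
```

```text
ctr [467.3 330. ] len [46.7 68.4] deg [-69.4  20.6]
[[489.9, 362.5], [506.3, 318.6], [444.8, 294.6], [427.0, 339.3]] [467.01207563 328.75735839]
66.51245383529111 20.76315119363997 [np.float64(20.2), np.float64(21.3), np.float64(110.4), np.float64(111.8)]
tcp [450.7 327.  190.7] ydeg -73.03 t 10.2 F [0.4 0.2 0.4] grip 84.8
q [-0.53  0.37 -0.19  1.86  0.09  0.92 -2.04]
plan [0.0401 0.0075 0.3267] [ 0.0001 -0.0001 -0.0211]
```

Call:
play_rows(increments=[1, 0.04, 0.0075, 0, 0, 0, -0.021, 1, 0.04, 0.0075, 0.1, 0, 0, -0.021, 1, 0.04, 0.0075, 0.2, 0, 0, -0.021, 1, 0.04, 0.0075, 0.3, 0, 0, -0.021, 1, 0.04, 0.0075, 0.35, 0, 0, -0.021, 1, 0.04, 0.0075, 0.35, 0, 0, -0.021, 1, 0.04, 0.0075, 0.35, 0, 0, -0.021, 1, 0.04, 0.0075, 0.35, 0, 0, -0.021])

```text
time: 11.0
tcp_pos: [467.4, 330.5, 52.1]
tool_rot: [0.983, 0.181, 0.001, -0.001]
force: [-0.7, -0.2, -0.4]
gripper_width: 85.2
gripper_force: 0.0
```

```bash
python3 - <<'E'
from h import *
plan([467,329,19],-69.3)
E
```

```text
tcp [467.4 330.5  52.1] ydeg -69.15 t 11.0 F [-0.7 -0.2 -0.4] grip 85.2
q [-0.54  0.59 -0.17  1.9   0.15  0.66 -2.01]
plan [-0.0024  0.0032  0.0829] [-0.0003 -0.0009  0.0008]
```

Call:
play_rows(increments=[1, -0.001, 0.003, 0.045, 0, 0, 0, 1, -0.001, 0.003, 0.083, 0, 0, 0, 1, -0.001, 0.003, 0.083, 0, 0, 0, 1, -0.001, 0.003, 0.083, 0, 0, 0, -0.2, -0.001, 0.003, 0.083, 0, 0, 0, -0.2, -0.001, 0.003, 0.083, 0, 0, 0, -0.2, -0.001, 0.003, 0.083, 0, 0, 0, -0.2, -0.001, 0.003, 0.083, 0, 0, 0], newtons=40)

```text
time: 11.8
tcp_pos: [466.6, 328.9, 18.0]
tool_rot: [0.983, 0.181, 0.001, -0.0]
force: [-0.2, -0.3, 4.8]
gripper_width: 45.2
gripper_force: 42.2
```

```bash
python3 - <<'E'
from h import *
plan([467,329,19],-69.3)
E
```

```text
tcp [466.6 328.9  18. ] ydeg -69.13 t 11.8 F [-0.2 -0.3  4.8] grip 45.2
q [-0.55  0.64 -0.16  1.91  0.17  0.6  -2.02]
plan [ 0.0009  0.0002 -0.0026] [-0.0001 -0.0004  0.0009]
```

Call:
play_rows(increments=[-0.2, 0, 0, -0.05, 0, 0, 0, -0.2, 0, 0, -0.13, 0, 0, 0, -0.2, 0, 0, -0.22, 0, 0, 0, -0.2, 0, 0, -0.3, 0, 0, 0, -0.2, 0, 0, -0.33, 0, 0, 0, -0.2, 0, 0, -0.33, 0, 0, 0])

```text
time: 12.4
tcp_pos: [467.1, 329.0, 150.7]
tool_rot: [0.983, 0.181, 0.002, -0.001]
force: [-0.1, -0.1, -1.1]
gripper_width: 44.8
gripper_force: 41.7
```

```bash
python3 - <<'E'
from h import *
plan([481.5,11.3,150],-92)
E
```

```text
tcp [467.1 329.  150.7] ydeg -69.14 t 12.4 F [-0.1 -0.1 -1.1] grip 44.8
q [-0.52  0.44 -0.2   1.86  0.11  0.85 -1.98]
plan [-2.490e-01  7.551e-01  5.000e-04] [-0.0004 -0.001   0.127 ]
```

Call:
play_rows(increments=[-0.2, -0.03, 0.09, 0, 0, 0, 0.02, -0.2, -0.06, 0.19, 0, 0, 0, 0.04, -0.2, -0.1, 0.3, 0, 0, 0, 0.06, -0.2, -0.135, 0.41, 0, 0, 0, 0.075, -0.2, -0.17, 0.52, 0, 0, 0, 0.09, -0.2, -0.205, 0.62, 0, 0, 0, 0.105, -0.2, -0.235, 0.71, 0, 0, 0, 0.12, -0.2, -0.249, 0.755, 0, 0, 0, 0.127])

```text
time: 13.2
tcp_pos: [479.2, 6.9, 147.4]
tool_rot: [1.0, -0.02, -0.002, 0.001]
force: [0.7, 0.3, -1.7]
gripper_width: 45.1
gripper_force: 41.6
```

Call:
play_rows(increments=[-0.2, 0, 0, 0, 0, 0, 0, -0.2, 0, 0, 0, 0, 0, 0, -0.2, 0, 0, 0, 0, 0, 0])

```text
time: 13.5
tcp_pos: [480.4, 12.8, 148.7]
tool_rot: [1.0, -0.016, -0.001, -0.0]
force: [-0.3, -0.3, -1.1]
gripper_width: 45.1
gripper_force: 41.6
```

```bash
python3 - <<'E'
from h import *
c=viewer.camera_params("wrist"); im=viewer.capture("wrist"); cv2.imwrite("pics/w3.png",im[:, :])
pin("wrist","stud_block");pin("wrist","block_strip");pin("wrist","well");pin("wrist","front_place")
plan([481.5,11.3,110],-92)
cv2.imwrite("pics/w3c.png",cv2.resize(im[150:420,140:420],None,fx=2.2,fy=2.2,interpolation=cv2.INTER_CUBIC))
E
```

```text
wrist stud_block [302.8 323.7   2.6] 0.93
wrist stud_block [333.8 431.   -3.5] 0.82
wrist stud_block [481.3  12.2 135.2] 0.63
wrist block_strip [447.   16.7 165.2] 0.97
wrist block_strip [331.1 342.2  29.7] 0.8
tcp [480.7  11.7 149.2] ydeg -91.9 t 13.75 F [-0.1  0.5 -1. ] grip 44.9
q [-0.07  0.3  -0.03  2.08  0.01  0.76 -1.71]
plan [0.002 0.001 0.098] [-0.      0.      0.0006]
```

View pics/w3c.png

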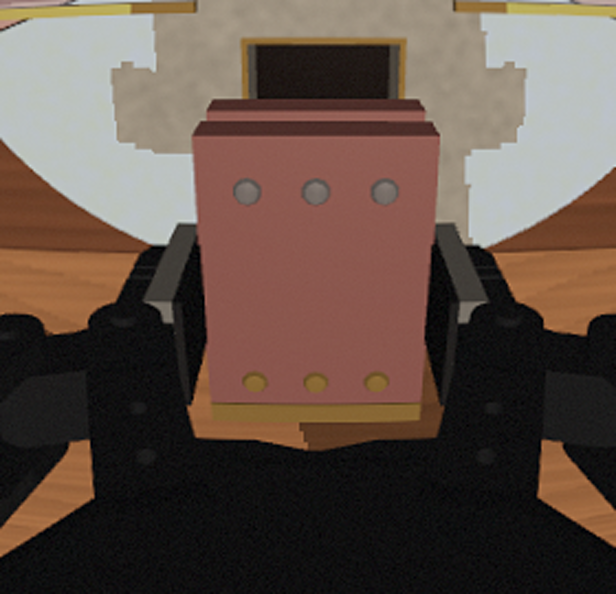

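The block hangs level with its gold strip at the outer (lower) side, (316,410) in the crop. The well's rear edge shows behind it at (324,45).

```bash
python3 - <<'E'
from h import *
c=viewer.camera_params("wrist"); z=env.get_state()["tcp_pos"][2]+17; f=lambda u,v,z:wun(140+(u+.5)/2.2-.5,150+(v+.5)/2.2-.5,z,c)
B=np.array([f(*p,z) for p in [(195,135),(438,135),(420,418),(213,418)]]);print(B.round(1).tolist(),B.mean(0),env.get_state()["tcp_pos"])
print("len",B[:2].mean(0)-B[2:].mean(0))
W=[f(u,v,70) for u,v in [(248,46),(401,46)]];print("well rear",np.round(W,1).tolist()); H=[f(u,v,102) for u,v in[(195,10),(455,10)]];print("hood slot",np.round(H,1))
E
```

```text
[[515.0, 33.5], [513.5, -11.5], [447.4, -10.0], [449.0, 36.2]] [481.23841928  12.04149807] [480.71373172  11.73790451 149.21992795]
len [66.09247609 -2.11736653]
well rear [[515.3, 32.4], [513.8, -15.8]]
hood slot [[531.1  43. ]
 [528.9 -26.9]]
```

```bash
python3 - <<'E'
from h import *
plan([480.5,10.5,89],-92)
E
```

```text
tcp [480.7  11.7 149.2] ydeg -91.9 t 13.75 F [-0.1  0.5 -1. ] grip 44.9
q [-0.07  0.3  -0.03  2.08  0.01  0.76 -1.71]
plan [-0.0004  0.0031  0.1505] [-0.      0.      0.0006]
```

Call:
play_rows(increments=[-0.2, 0, 0.003, 0.05, 0, 0, 0.0006, -0.2, 0, 0.003, 0.1, 0, 0, 0.0006, -0.2, 0, 0.003, 0.135, 0, 0, 0.0006, -0.2, 0, 0.003, 0.15, 0, 0, 0.0006, -0.2, 0, 0.003, 0.15, 0, 0, 0.0006, -0.2, 0, 0.003, 0.15, 0, 0, 0.0006, -0.2, 0, 0.003, 0.15, 0, 0, 0.0006])

```text
time: 14.45
tcp_pos: [481.3, 9.8, 90.1]
tool_rot: [1.0, -0.018, 0.001, -0.0]
force: [0.4, -0.0, -0.9]
gripper_width: 45.2
gripper_force: 41.6
```

```bash
python3 - <<'E'
from h import *
c=viewer.camera_params("wrist"); im=viewer.capture("wrist"); np.save("c4.npy",c)
plan([480.5,10.5,89],-92)
cv2.imwrite("pics/w4.png",im)
cv2.imwrite("pics/w4c.png",cv2.resize(im[140:360,150:420],None,fx=2.7,fy=2.7,interpolation=cv2.INTER_CUBIC))
E
```

```text
tcp [481.3   9.7  90. ] ydeg -92.1 t 14.5 F [ 0.2 -0.  -1.3] grip 45.3
q [-0.07  0.4  -0.02  2.11  0.02  0.63 -1.71]
plan [-0.002  -0.0019  0.0025] [-0.     -0.0005 -0.0006]
```

View pics/w4c.png

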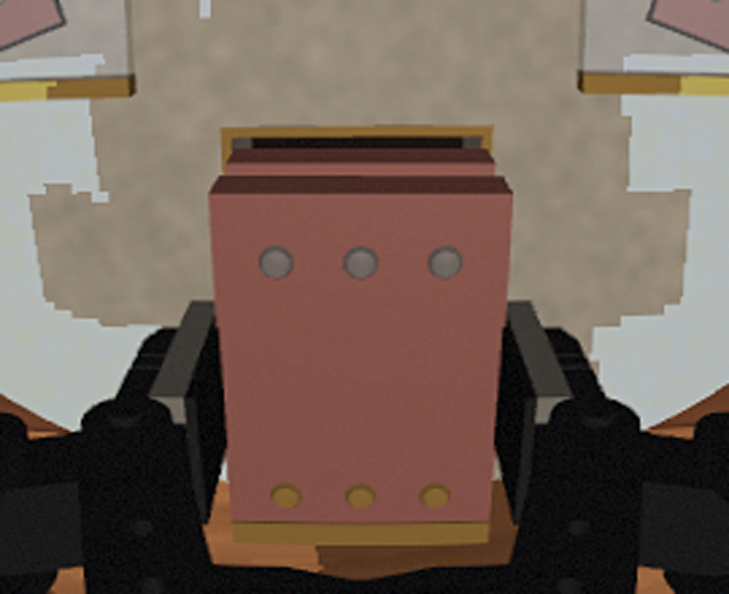

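```bash
python3 - <<'E'
from h import *
c=np.load("c4.npy",allow_pickle=True).item(); f=lambda u,v,z:wun(150+(u+.5)/2.7-.5,140+(v+.5)/2.7-.5,z,c)
zu=90-13
for n,p,z in [("well in",[(231,137),(483,137)],70),("well frame out",[(221,128),(493,126)],70),("foot low",[(232,150),(490,150)],zu+1.5),("top rear",[(210,193),(513,193)],zu+30),("top front",[(233,543),(490,543)],zu+30)]:
    q=np.array([f(*a,z) for a in p]);print(n,q.round(1).tolist(),q.mean(0).round(1))
E
```

```text
well in [[515.8, 33.8], [514.1, -14.5]] [515.    9.7]
well frame out [[517.7, 35.6], [516.2, -16.4]] [516.9   9.6]
foot low [[515.3, 32.5], [513.6, -14.6]] [514.5   8.9]
top rear [[515.6, 31.8], [514.0, -14.0]] [514.8   8.9]
top front [[449.0, 34.7], [447.2, -12.2]] [448.1  11.2]
```

Call:
play_rows(increments=[-0.2, -0.002, -0.002, 0, 0, 0, 0, -0.2, -0.002, -0.002, 0.01, 0, 0, 0, -0.2, -0.002, -0.002, 0.02, 0, 0, 0, -0.2, -0.002, -0.002, 0.027, 0, 0, 0, -0.2, -0.002, -0.002, 0.027, 0, 0, 0])

```text
time: 15.0
tcp_pos: [479.8, 10.4, 77.9]
tool_rot: [1.0, -0.018, -0.0, 0.0]
force: [0.6, -1.0, -1.4]
gripper_width: 45.0
gripper_force: 41.7
```

```bash
python3 - <<'E'
from h import *
plan([480.6,10.5,71],-92)
E
```

```text
tcp [479.8  10.4  77.9] ydeg -92.1 t 15.0 F [ 0.6 -1.  -1.4] grip 45.0
q [-0.07  0.42 -0.02  2.12  0.02  0.6  -1.71]
plan [ 0.0021 -0.0002  0.0174] [ 0.      0.0002 -0.0006]
```

The block's foot has entered without contact force.

Call:
play_rows(increments=[-0.2, 0.001, 0, 0.006, 0, 0, 0, -0.2, 0.001, 0, 0.012, 0, 0, 0, -0.2, 0.001, 0, 0.016, 0, 0, 0, -0.2, 0.001, 0, 0.016, 0, 0, 0])

```text
time: 15.4
tcp_pos: [480.1, 10.4, 71.8]
tool_rot: [1.0, -0.018, -0.0, 0.0]
force: [0.0, -0.3, -1.4]
gripper_width: 45.4
gripper_force: 41.7
```

Call:
play_rows(increments=[-0.2, 0, 0, 0.004, 0, 0, 0, -0.2, 0, 0, 0.004, 0, 0, 0, 0.5, 0, 0, 0.004, 0, 0, 0, 0.5, 0, 0, 0.004, 0, 0, 0, 0.5, 0, 0, 0.004, 0, 0, 0, 0.5, 0, 0, -0.06, 0, 0, 0, 0.5, 0, 0, -0.13, 0, 0, 0, 0.5, 0, 0, -0.15, 0, 0, 0])

```text
time: 16.2
tcp_pos: [481.9, 10.6, 134.4]
tool_rot: [1.0, -0.018, 0.002, -0.0]
force: [0.1, -0.0, 0.4]
gripper_width: 64.1
gripper_force: 0.0
```

Call:
play_rows(increments=[-1, 0, 0, 0, 0, 0, 0, -1, 0, 0, 0, 0, 0, 0, -1, 0, 0, 0, 0, 0, 0, -1, 0, 0, 0, 0, 0, 0, -1, 0, 0, 0, 0, 0, 0, -1, 0, 0, 0, 0, 0, 0], newtons=40)

```text
time: 16.8
tcp_pos: [480.1, 10.5, 131.6]
tool_rot: [1.0, -0.018, -0.0, 0.0]
force: [-0.5, -0.8, 0.3]
gripper_width: -0.2
gripper_force: 0.0
```

```bash
python3 - <<'E'
from h import *
im=viewer.capture("wrist"); plan([480.9,10.9,90],-92)
pin("wrist","stud_block");pin("wrist","block_strip")
cv2.imwrite("pics/w5c.png",cv2.resize(im[140:420,150:420],None,fx=2.1,fy=2.1,interpolation=cv2.INTER_CUBIC))
E
```

```text
tcp [480.2  10.4 131.7] ydeg -92.1 t 16.85 F [ 0.1 -0.3  0.3] grip -0.2
q [-0.07  0.33 -0.02  2.09  0.01  0.72 -1.71]
plan [ 0.0018 -0.0012  0.1044] [ 0.      0.0002 -0.0006]
wrist stud_block [481.6  11.5  55.3] 0.93
wrist stud_block [299.2 324.4   3.9] 0.64
wrist block_strip [328.5 343.2  30.4] 0.58
```

View pics/w5c.png

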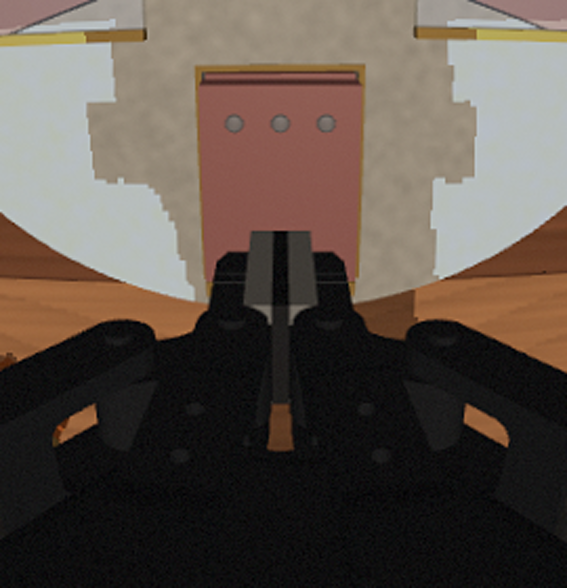

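The block stands square in the well, proud by its groove's height on the catches (back edge at (280,77)). The shut fingers are above its plain middle.

Call:
play_rows(increments=[-1, 0.002, -0.001, 0.04, 0, 0, 0, -1, 0.002, -0.001, 0.08, 0, 0, 0, -1, 0.002, -0.001, 0.1, 0, 0, 0, -1, 0.002, -0.001, 0.105, 0, 0, 0, -1, 0.002, -0.001, 0.11, 0, 0, 0, -1, 0.002, -0.001, 0.113, 0, 0, 0, -1, 0.002, -0.001, 0.113, 0, 0, 0])

```text
time: 17.65
tcp_pos: [481.4, 10.8, 87.3]
tool_rot: [1.0, -0.018, 0.0, -0.0]
force: [-0.7, -0.5, 0.9]
gripper_width: -0.1
gripper_force: 0.6
```

Call:
play_rows(increments=[-1, 0, 0, 0.0025, 0, 0, 0, -1, 0, 0, 0.005, 0, 0, 0, -1, 0, 0, 0.0075, 0, 0, 0, -1, 0, 0, 0.0075, 0, 0, 0])

```text
time: 18.05
tcp_pos: [480.9, 10.9, 84.5]
tool_rot: [1.0, -0.018, -0.0, -0.0]
force: [-2.9, -1.4, 5.1]
gripper_width: 0.1
gripper_force: 2.7
```

Call:
play_rows(increments=[-1, 0, 0, 0.0025, 0, 0, 0, -1, 0, 0, 0.005, 0, 0, 0, -1, 0, 0, 0.0075, 0, 0, 0, -1, 0, 0, 0.01, 0, 0, 0])

```text
time: 18.45
tcp_pos: [481.1, 10.9, 80.1]
tool_rot: [1.0, -0.018, 0.0, -0.0]
force: [-0.5, -0.2, 1.5]
gripper_width: -0.2
gripper_force: 0.6
```

Call:
play_rows(increments=[-1, 0, 0, 0.003, 0, 0, 0, -1, 0, 0, 0.006, 0, 0, 0, -1, 0, 0, 0.009, 0, 0, 0, -1, 0, 0, 0.012, 0, 0, 0, -1, 0, 0, 0.015, 0, 0, 0, -1, 0, 0, 0.018, 0, 0, 0, -1, 0, 0, 0.021, 0, 0, 0, -1, 0, 0, 0.023, 0, 0, 0])

```text
time: 19.25
tcp_pos: [480.7, 10.8, 70.3]
tool_rot: [1.0, -0.018, -0.001, 0.0]
force: [1.0, -1.2, 0.6]
gripper_width: -0.2
gripper_force: 0.0
```

Follow down gently until the force rises on the floor.

Call:
play_rows(increments=[-1, 0, 0, 0.002, 0, 0, 0, -1, 0, 0, 0.004, 0, 0, 0, -1, 0, 0, 0.004, 0, 0, 0])

```text
time: 19.55
tcp_pos: [480.8, 10.9, 70.0]
tool_rot: [1.0, -0.018, -0.0, 0.0]
force: [-4.1, -0.1, 13.3]
gripper_width: -0.3
gripper_force: 6.6
```

Call:
play_rows(increments=[-1, 0, 0, 0.002, 0, 0, 0, -1, 0, 0, 0.002, 0, 0, 0, -1, 0, 0, 0.002, 0, 0, 0, -1, 0, 0, -0.05, 0, 0, 0, -1, 0, 0, -0.15, 0, 0, 0, -1, 0, 0, -0.25, 0, 0, 0, -1, 0, 0, -0.3, 0, 0, 0, -1, 0, 0, -0.3, 0, 0, 0])

```text
time: 20.35
tcp_pos: [483.1, 11.0, 192.1]
tool_rot: [1.0, -0.018, 0.003, -0.0]
force: [0.5, 1.2, 0.2]
gripper_width: -0.3
gripper_force: 0.0
```

```bash
python3 - <<'E'
from h import *
im=viewer.capture("wrist"); plan([480.9,10.9,90],-92)
pin("wrist","stud_block");pin("wrist","block_strip");pin("wrist","front_place")
cv2.imwrite("pics/w6c.png",cv2.resize(im[120:400,150:420],None,fx=2.1,fy=2.1,interpolation=cv2.INTER_CUBIC))
E
```

```text
tcp [481.9  10.9 190.2] ydeg -92.11 t 20.4 F [ 0.1  0.2 -1.1] grip -0.1
q [-0.07  0.24 -0.02  2.04  0.01  0.86 -1.71]
plan [-3.200e-03  1.000e-04  2.505e-01] [-0.0001 -0.001  -0.0006]
wrist stud_block [299.4 324.3   3.4] 0.95
wrist stud_block [ 3.239e+02  1.661e+02 -1.000e-01] 0.81
wrist stud_block [477.5   9.1  35.5] 0.76
wrist block_strip [349.  141.4  27.3] 0.97
wrist block_strip [447.9  13.8  66.2] 0.73
wrist block_strip [327.8 339.8  29.3] 0.71
```

View pics/w6c.png

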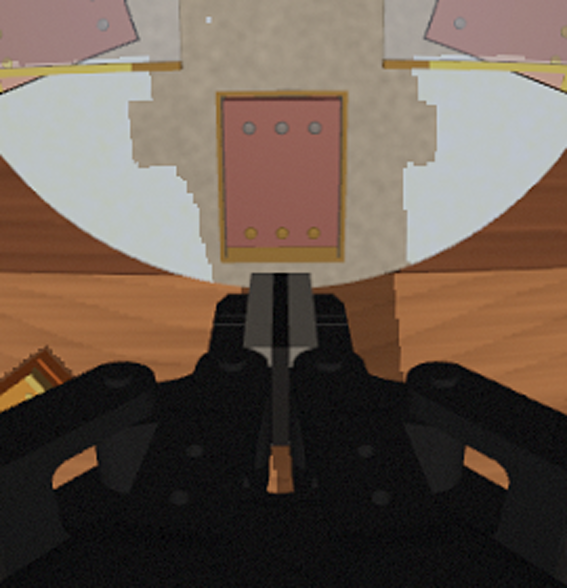

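The block lies flush in the well at (282,175), with the gold strip outward at (284,254). Its rear face no longer shows, and the arm is clear.

```bash
python3 -c "
from h import *
print(workorder.job_done())"
```

```text
the job is handed in; nothing more can be done
None
```

The empty well was turned to the middle of the open front and the pink block pressed flush into it, gold strip towards the rim; the job is handed in at about 20 s, but no verdict came back and the catches' click was not directly confirmed.

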